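# Hang the photo-eye sensor on its keyhole screw

## Task

Pick up the sensor unit and hang it on the stand: slip the keyhole of its back plate over the screw head until the plate lies flat on the stand, then pull it straight down until the screw is fully home in the top end of the slot and its spring-loaded head clamps the plate, and let go. The screw may be set anywhere along the stand's upright adjusting slot, so work gently, feeling for the hole and for the stop: no hard pushing or yanking on the screw or stand, and leave the bottle, the phone and the tape core alone.

Things in the scene. Friction and masses are not known exactly. Their poses are not given: they have to be found in the camera images.
- sensor: Loose sensor on a steel keyhole plate, 240 to 390 g, standing upright. Origin: bottom centre of the plate's back face; z up, y across, x out of its front towards the sensor block. Plate: x 0 to 4 mm, y -40 to 40, z 0 to 130. Two rails on the front beside the slot ramp up (z 95 to 105) to 7.5 mm from the back face; a last ramp (z 117.5 to 121.5) takes them to 9.5 mm, up to the plate's top.
- block (a point): Middle of the top of the sensor's black grip block, 60 mm above its underside and 60 mm in front of the plate's back face; axes as the sensor's. The block is 34 long (x), 30 wide (y), 60 high (z); a steel arm 22 wide and 28 high joins it to the plate. Good to grip from above across its 30 mm width.
- keyhole (a point): Centre of the keyhole's round (octagonal) hole, 23 mm across flats, at the plate's back face, 85 mm above its lower edge; axes as the sensor's. A slot 11 mm wide runs UP from the hole.
- slot_home (a point): Where the screw's axis lies when fully home: 30 mm above the hole's centre, at the back face; axes as the sensor's. The slot's square end is 4 mm higher.
- stand: Fixed upright aluminium plate 150 wide, 178 high, 10 thick. Origin at table height, in the middle of its mounting face; x points out of that face (away from the robot, give or take its yaw), y across, z up. Foot and gussets are at negative x. It carries the screw. More than 55 N (all contacts added up) between the sensor and stand or screw is rough; 20 N on the hand is safe.
- screw (a joint): How far (m) the sprung screw is drawn out of the stand. Screw: on the stand's y = 0 line, pointing along its x, at an UNMEASURED height of 136 to 164 mm; shank 8 mm thick, head 19 wide and 5 thick, underside 5.5 mm (front 10.5) from the mounting face at 0. Spring 3.2 N + 0.8 N/mm. About 0.002 on the rails, 0.0033 to 0.004 when home. Pulling down takes up to 15 N, most at the ramps, then rises steeply at the slot's end.
- spray: White round bottle 60 mm in diameter, 150 mm high; origin at the centre of its underside. Leave alone.
- phone: Black phone lying flat, 75 by 155 by 9 mm; origin at the centre of its underside. Leave alone.
- tape: Cardboard tape core standing on its rim, 90 mm in outer diameter, 48 mm high; origin at the centre of its underside. Leave alone.
Things that resemble listed ones, but are neither listed nor needed, are in the scene too. What is shaped like the sensor but orange is not meant.

How it is judged (in metres and radians):
On the way, in this order (a step that is already met when the one before it is completed fails the run):
1. the sensor is lifted clear of the table (height (world z) of sensor above 0.02 m), for 0.1 s.
2. the plate lies flat on the stand with the screw head through the round hole (x of stand in the frame of sensor between -0.003 and 0.003 m and y of stand in the frame of sensor between -0.008 and 0.008 m and height (world z) of sensor between 0.047 and 0.083 m), for 0.05 s.
At the end, for the whole second after the job is handed in: The sensor hangs released and still: plate flat on the stand (3 mm), centred (5 mm), upright (0.1 rad), lower edge 15 to 53 mm above the table, and the screw fully home in the slot: the last ramp has drawn its head out by over 3 mm (3.3 to 4 when home; from 3 mm before the slot's end) (x of stand in the frame of sensor between -0.003 and 0.003 m and y of stand in the frame of sensor between -0.005 and 0.005 m and height (world z) of sensor between 0.015 and 0.053 m and angle between sensor's own z axis and vertical below 0.1 rad and value of joint screw above 0.003 m and linear speed of sensor below 0.02 m/s); the robot touches nothing.
It fails at once if the sensor is pressed or pulled against the stand or its screw with more than 55 N (contact force between sensor and stand above 55 N).
It fails at once if the spray bottle is moved by more than 2 cm (distance of spray from where it was at the start of the episode above 0.02 m).
It fails at once if the phone is moved by more than 2 cm (distance of phone from where it was at the start of the episode above 0.02 m).
It fails at once if the tape core is moved by more than 2 cm (distance of tape from where it was at the start of the episode above 0.02 m).
It also fails if it takes over 70 s, if anything falls off the work surface, if the arm or the gripper's body presses on something with over 40 N, if the wrist force passes 120 N, or if a joint passes its speed limit or range.

## Robot

A 6-joint arm with a two-finger parallel gripper is mounted at the origin on the work surface. World frame = base frame: x ahead of the robot, y to its left, z up, the work surface at z = 0. Lengths are in m, angles in degrees, forces in N, time in s.
With the tool pointing down it reaches from about 0.375 to 0.9 m from the base axis. Payload 3.1 kg.
Tool frame: the origin (TCP) lies on the front face of the gripper's body, between the roots of the fingers; the fingertips stand 70 mm ahead of it and the grasp point (between the pads) lies 51 mm ahead of it (bot.tip_extent is the distance from the TCP to the fingertips, in m); z points along the fingers, x is the direction in which the jaws open and shut, and the axes are right-handed (so a half turn about z gives the same grasp; the last joint's range is limited). The gripper opens to 87 mm and grips with 3 to 60 N. Pads are 19 mm wide; open, the fingers measure 117 mm over their backs; the gripper's body (75 mm by 190 mm) begins 51 mm behind the grasp point.
Start: joints at [-77.378, 30.224, 82.088, -0, 67.689, -10.227], TCP at [0.243, -0.576, 0.292] pointing down, gripper open.
Joint ranges: [-176.69, 176.69], [-43.24, 126.21], [12.49, 139.97], [-82, 262], [0, 151.66], [-163.58, 163.58]. Speed limits (degrees/s): [159.86, 159.86, 180, 180, 180, 180].

## Interface

Orientations are given as a 3x3 rotation matrix whose columns are the frame's x, y, z axes.
In Python, from rig import bot, viewer, ticket gives the robot as it stands. The module is installed in compiled form; this text tells all that it offers.
- The arm moves only by the tool arm_command, never from a script. Its argument "targets" is a list of rows, each an object with "rot": the turn, a rotation vector about the tool's x, y, z in degrees, a list of three; "offset": the shift along the tool's x, y, z in cm, a list of three; "gripper": the closure, from 0 (fully open) to 1 (shut). A call has 1 to 8 rows; each row is the pose to reach, as a shift and turn from the pose commanded when the call began, along the tool's axes at that moment; what a row does not reach only later rows make up. A row lasts 1/10 s, in which the tool goes at most 50 mm and 8.59 degrees, less where a joint would pass 70% of its speed; a pose out of reach is approached as far as the arm can. A call with a gripper value outside its range is refused whole. The fingers move at their own pace and stop on an object; the grip force is fixed at half the most. Time passes only in rows, so rows that repeat a pose let the fingers close. It gives the time, the measured TCP pose, the force and the opening at its end, in the units of the state.
- bot.read_state(): the state, without advancing time (a new reading comes with each control period).
- viewer.capture(name): name is "scene" or "top"; returns a dict with "frame" (480x640x3 uint8, red, green, blue), "fx", "fy", "cx", "cy" (pixels), "view" (4x4, takes a point from world to camera coordinates). Camera axes: x right, y down, z forward; pixel columns grow to the right and rows downward; lengths in m; the calibration is good to about 2 mm. A picture is of the moment at which its call begins. There is no depth.
- ticket.hand_in(): hands the job in, once; it reports no verdict.
The state is a dict: "time_s": time; "joint_positions": joint angles; "qvel": joint speeds; "tau": joint torques, N m; "position": TCP position; "tcp_rot": TCP orientation; "force": force on the tool from outside, world axes, zero at the start; "moment": the same for the moment, N m; "opening": opening from 0.0 (shut) to 1.0 (fully open).
Only numpy, scipy, OpenCV 4.12 (cv2) and the standard library are available. Lean on these libraries where they do the work, as an engineer would, in place of code of your own. Each camera call takes 0.05 s, during which the arm holds its last target. There are 200 camera calls.

## Working session

There is one attempt and no reset: what is moved stays moved. The work goes in short steps, Python scripts to look and compute and a tool call to move; the robot and the scene stay as the last step left them, time stands still between calls to the robot, and variables do not carry over. Pictures are saved under pics/ and viewed, about 8 in all and at most 12, crops included, and the job is handed in when it is done.

Besides the shell and the picture viewer there is one more tool, called after "Request:" by a JSON object that holds its "name" and its "arguments". arm_command: Moves the arm, as the interface text tells. Its arguments: {"type":"object","properties":{"targets":{"type":"array"}},"required":["targets"]}

```bash
mkdir -p pics
cat > h.py <<'E'
import numpy as np, cv2
from rig import bot, viewer, ticket
def cap(n,f):
    c=viewer.capture(n); cv2.imwrite('pics/'+f,cv2.cvtColor(c['frame'],cv2.COLOR_RGB2BGR)); np.savez('pics/'+f+'.npz',**c); return c
def ray(c,u,v):
    V=np.array(c['view']); R=V[:3,:3]; o=-R.T@V[:3,3]
    d=R.T@np.array([(u-c['cx'])/c['fx'],(v-c['cy'])/c['fy'],1]); return o,d/np.linalg.norm(d)
def onz(c,u,v,z):
    o,d=ray(c,u,v); return o+d*(z-o[2])/d[2]
def tri(c1,p1,c2,p2):
    a,d=ray(c1,*p1); b,e=ray(c2,*p2)
    s=np.linalg.lstsq(np.c_[d,-e],b-a,rcond=None)[0]; p=a+s[0]*d; q=b+s[1]*e
    return (p+q)/2, np.linalg.norm(p-q)
def proj(c,p):
    V=np.array(c['view']); q=V[:3,:3]@np.array(p)+V[:3,3]; return np.array([c['fx']*q[0]/q[2]+c['cx'],c['fy']*q[1]/q[2]+c['cy']])
E
python3 - <<'E'
from h import *
np.set_printoptions(precision=4,suppress=True)
for n in('scene','top'):
    c=cap(n,n+'0.png'); print(n,c['fx'],c['cx'],c['cy'],ray(c,320,240))
s=bot.read_state(); print(s['position'],s['tcp_rot'],s['force'],s['time_s'])
E
```

```text
scene 470.2952366227666 328.9883999897836 239.53301754854425 (array([1.121 , 0.1332, 0.9158]), array([-0.5757, -0.1964, -0.7937]))
top 540.9249659742264 329.90344898731723 247.72155642670802 (array([ 0.4778, -0.0418,  1.207 ]), array([ 0.0673,  0.0155, -0.9976]))
[ 0.2426 -0.5754  0.2914] [[ 0.3883 -0.9215 -0.0004]
 [-0.9215 -0.3883  0.0019]
 [-0.0019 -0.0003 -1.    ]] [ 0.5912 -0.3357 -0.1434] 0.1
```

View pics/scene0.png

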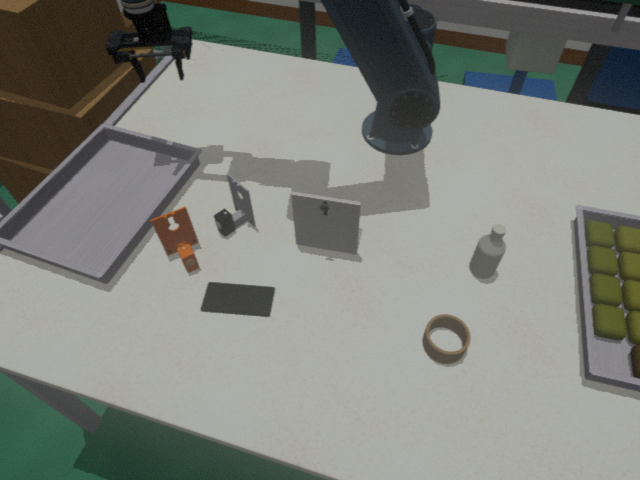

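View pics/top0.png

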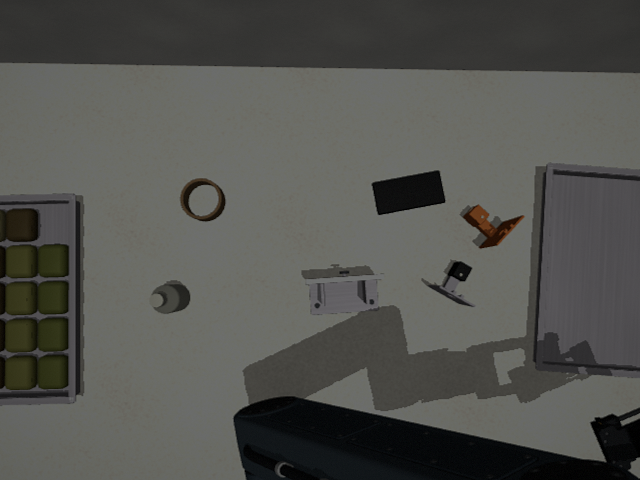

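The scene view shows the sensor with its black block at (225,222) and plate at about (240,200), and the stand at (327,222) with its screw at about (324,208). In the top view the block is at (458,270), the plate runs (423,281)–(473,305), and the stand's top edge runs (302,276)–(382,274). I'll enlarge both.

Run:
```python
import cv2,numpy as np
a=cv2.imread('pics/top0.png')[225:325,295:495]; b=cv2.imread('pics/scene0.png')[170:260,205:370]
a=cv2.resize(a,None,fx=4,fy=4,interpolation=cv2.INTER_CUBIC)[:, :]; 
a=cv2.resize(a,(600,300)); b=cv2.resize(b,(550,300),interpolation=cv2.INTER_CUBIC)
a=cv2.convertScaleAbs(a,alpha=1.3); b=cv2.convertScaleAbs(b,alpha=1.4)
o=np.zeros((600,600,3),np.uint8); o[:300]=a; o[300:,:550]=b; cv2.imwrite('pics/crop1.png',o)
```

```text
(no output)
```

View pics/crop1.png

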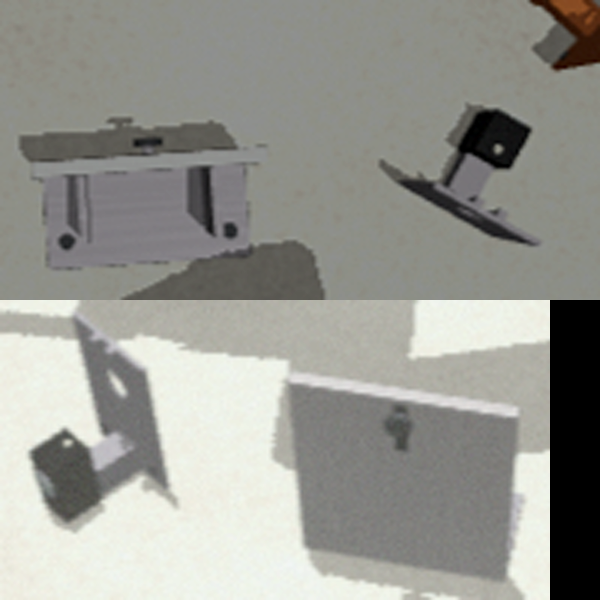

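The crop shows a white centre dot on the block top, at top (460.7,274.7) and scene (225.1,211.1). The screw head is at top (344.3,272.7) and scene (324.4,207.5), and the stand's top corners are clear in both views.

Run:
```python
from h import *
np.set_printoptions(precision=4,suppress=True)
T=dict(np.load('pics/top0.png.npz'));S=dict(np.load('pics/scene0.png.npz'))
t=lambda x,y:(295+x/3-.33,225+y/3-.33); s=lambda x,y:(205+x*.3-.35,170+(y-300)*.3-.35)
def show(n,a,b): print(n,*tri(T,a,S,b))
show('dot',t(497,149),s(67,437))
show('screw',t(148,143),s(398,425))
show('standL',t(33,164),s(291,382)); show('standR',t(268,147),s(518,416))
show('plateA',t(540,243),s(77,317)); show('plateB',t(380,162),s(147,372)); 
print('z178',onz(T,*t(33,164),.178),onz(T,*t(268,147),.178), onz(S,*s(291,382),.178),onz(S,*s(518,416),.178))
print('sens z130 S',onz(S,*s(77,317),.13),onz(S,*s(147,372),.13),'T',onz(T,*t(540,243),.13),onz(T,*t(380,162),.13))
```

```text
dot [ 0.487  -0.3212  0.0665] 0.0005308804354188058
screw [ 0.4864 -0.0725  0.1607] 0.0007053171574080872
standL [ 0.502  -0.0631  0.2339] 0.13562880995314933
standR [ 0.4787 -0.072   0.1867] 0.1507301532691425
plateA [ 0.4238 -0.334   0.1232] 0.00393198297933276
plateB [ 0.4811 -0.2356  0.1535] 0.02498084025888814
z178 [0.472  0.0002 0.178 ] [ 0.485  -0.1484  0.178 ] [ 0.4858 -0.144   0.178 ] [0.4718 0.0025 0.178 ]
sens z130 S [ 0.4295 -0.3279  0.13  ] [ 0.4644 -0.2598  0.13  ] T [ 0.4248 -0.334   0.13  ] [ 0.4766 -0.2278  0.13  ]
```

Sizes check out: the stand measures about 148 mm wide with yaw about 5.3°, and the screw is at z≈0.16. I still need the sensor's yaw and block centre more exactly.

Run:
```python
import cv2,numpy as np
a=cv2.imread('pics/top0.png')[255:310,418:484]; b=cv2.imread('pics/scene0.png')[172:240,210:260]
a=cv2.resize(a,None,fx=7,fy=7,interpolation=cv2.INTER_NEAREST); b=cv2.resize(b,None,fx=6.0,fy=6.0,interpolation=cv2.INTER_NEAREST)
a=cv2.convertScaleAbs(a,alpha=1.6,beta=10); b=cv2.convertScaleAbs(b,alpha=1.6,beta=10)
o=np.zeros((410,790,3),np.uint8); o[:385,:462]=a; o[:408,480:780]=b; cv2.imwrite('pics/crop2.png',o)
```

```text
(no output)
```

View pics/crop2.png

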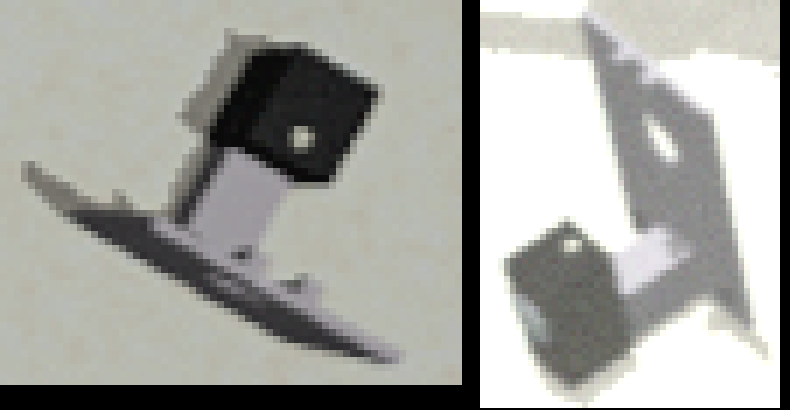

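Run:
```python
from h import *
np.set_printoptions(precision=4,suppress=True)
T=dict(np.load('pics/top0.png.npz'));S=dict(np.load('pics/scene0.png.npz'))
t=lambda x,y:(418+x/7-.5,255+y/7-.5); s=lambda x,y:(210+(x-480)/6-.5,172+y/6-.5)
P=[onz(T,*t(*p),.0665) for p in((300,45),(378,95),(330,183),(250,150))]
print(np.array(P),np.mean(P,0))
ang=lambda v:np.degrees(np.arctan2(v[1],v[0]))
print(ang(P[1]-P[2]),ang(P[1]-P[0])+90, ang(P[0]-P[1])-90,[np.linalg.norm(P[i]-P[i-1]) for i in range(4)])
a,b=onz(T,*t(400,358),.13),onz(T,*t(75,212),.13); print('top edge T',a,b,ang(b-a)-90,np.linalg.norm(b-a),(a+b)/2)
a,b=onz(S,*s(590,10),.13),onz(S,*s(714,110),.13); print('top edge S',a,b,ang(b-a)-90,np.linalg.norm(b-a),(a+b)/2)
print('dot',tri(T,t(302,139),S,s(570,243)))
```

```text
[[ 0.5152 -0.3209  0.0665]
 [ 0.5005 -0.3445  0.0665]
 [ 0.4738 -0.3301  0.0665]
 [ 0.4833 -0.3059  0.0665]] [ 0.4932 -0.3254  0.0665]
-28.368827701430863 -31.959356704870828 -31.959356704870835 [np.float64(0.035199291333823116), np.float64(0.027772541250706828), np.float64(0.030338895653547488), np.float64(0.025945611582051258)]
top edge T [ 0.4248 -0.334   0.13  ] [ 0.4647 -0.2416  0.13  ] -23.332593377733772 0.10066675962650437 [ 0.4447 -0.2878  0.13  ]
top edge S [ 0.4246 -0.3299  0.13  ] [ 0.4604 -0.2621  0.13  ] -27.84613030990456 0.07677972824809876 [ 0.4425 -0.296   0.13  ]
dot (array([ 0.487 , -0.323 ,  0.0613]), np.float64(0.00029239810098292984))
```

Request:
{"name": "arm_command", "arguments": {"targets": [{"rot": [0,0,6.4],"offset": [-1.7,-4.1,0.5],"gripper": 0},{"rot": [0,0,12.8],"offset": [-3.3,-8.2,1],"gripper": 0},{"rot": [0,0,19.2],"offset": [-5,-12.3,1.5],"gripper": 0},{"rot": [0,0,25.6],"offset": [-6.7,-16.4,2],"gripper": 0},{"rot": [0,0,32],"offset": [-8.3,-20.6,2.5],"gripper": 0},{"rot": [0,0,38.4],"offset": [-10,-24.7,3],"gripper": 0},{"rot": [0,0,44.8],"offset": [-11.7,-28.8,3.5],"gripper": 0},{"rot": [0,0,51],"offset": [-13.3,-32.9,4],"gripper": 0}]}}

```text
time_s: 0.9
position: [0.4951, -0.3239, 0.2517]
tcp_rot: [[-0.476, -0.88, -0.001], [-0.88, 0.476, 0.001], [-0.0, 0.001, -1.0]]
force: [0.8, -0.9, -0.2]
opening: 0.999
```

Request:
{"name": "arm_command", "arguments": {"targets": [{"rot": [0,0,0],"offset": [0,0,0],"gripper": 0},{"rot": [0,0,0],"offset": [0,0,0],"gripper": 0}]}}

```text
time_s: 1.1
position: [0.4946, -0.3245, 0.2517]
tcp_rot: [[-0.469, -0.883, -0.001], [-0.883, 0.469, 0.001], [0.0, 0.001, -1.0]]
force: [0.2, -1.4, 0.8]
opening: 1.001
```

Run:
```python
from h import *
np.set_printoptions(precision=4,suppress=True)
c=cap('scene','s1.png');d=cap('top','t1.png')
s=bot.read_state(); print(s['position'],s['tcp_rot'],s['force'],s['time_s'],s['joint_positions'])
a=cv2.resize(cv2.imread('pics/s1.png')[110:270,150:310],None,fx=2.5,fy=2.5); b=cv2.resize(cv2.imread('pics/t1.png')[170:330,380:540],None,fx=2.5,fy=2.5)
cv2.imwrite('pics/v1.png',cv2.convertScaleAbs(np.hstack([a,b]),alpha=1.4))
```

```text
[ 0.4937 -0.3262  0.2521] [[-0.4717 -0.8818 -0.0006]
 [-0.8818  0.4717 -0.0001]
 [ 0.0004  0.0005 -1.    ]] [-0.7177  0.4389 -0.1412] 1.2 [-44.2519  30.4288  89.305   -0.0323  60.2855  73.9071]
```

View pics/v1.png

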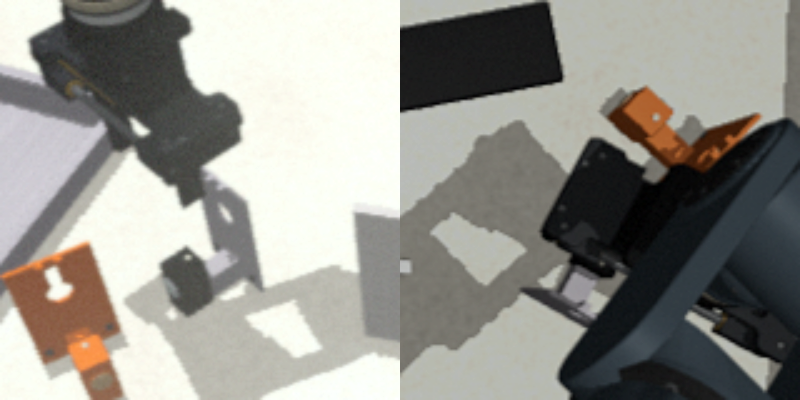

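The gripper is above the block. The orange decoy's plate corners in this scene crop are (90,243), (5,273) and (118,345). I'll check clearance before going down.

Run:
```python
from h import *
np.set_printoptions(precision=3,suppress=True)
S=dict(np.load('pics/s1.png.npz'))
s=lambda x,y:(150+x/2.5,110+y/2.5)
a=np.radians(-28);R=np.array([[np.cos(a),np.sin(a)],[-np.sin(a),np.cos(a)]])
for p,z in(((90,243),.13),((5,273),.13),((118,345),0),((28,375),0)):
    q=onz(S,*s(*p),z); print(q,R@(q[:2]-[.494,-.325]))
```

```text
[ 0.55  -0.374  0.13 ] [ 0.073 -0.017]
[ 0.603 -0.429  0.13 ] [ 0.145 -0.041]
[ 0.566 -0.371 -0.   ] [ 0.085 -0.006]
[ 0.623 -0.437  0.   ] [ 0.167 -0.038]
```

Request:
{"name": "arm_command", "arguments": {"targets": [{"rot": [0,0,0],"offset": [0,0,4],"gripper": 0},{"rot": [0,0,0],"offset": [0,0,7],"gripper": 0},{"rot": [0,0,0],"offset": [0,0,10],"gripper": 0},{"rot": [0,0,0],"offset": [0,0,12],"gripper": 0},{"rot": [0,0,0],"offset": [0,0,13.5],"gripper": 0},{"rot": [0,0,0],"offset": [0,0,15],"gripper": 0},{"rot": [0,0,0],"offset": [0,0,15.8],"gripper": 0},{"rot": [0,0,0],"offset": [0,0,15.8],"gripper": 0}]}}

```text
time_s: 2.0
position: [0.4938, -0.3257, 0.0934]
tcp_rot: [[-0.472, -0.881, -0.001], [-0.881, 0.472, 0.001], [-0.0, 0.001, -1.0]]
force: [-0.1, 1.2, 0.0]
opening: 1.002
```

Run:
```python
from h import *
c=cap('scene','s2.png');d=cap('top','t2.png')
a=cv2.resize(cv2.imread('pics/s2.png')[140:260,180:300],(480,480)); cv2.imwrite('pics/v2.png',cv2.convertScaleAbs(a,alpha=1.4))
```

```text
(no output)
```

View pics/v2.png

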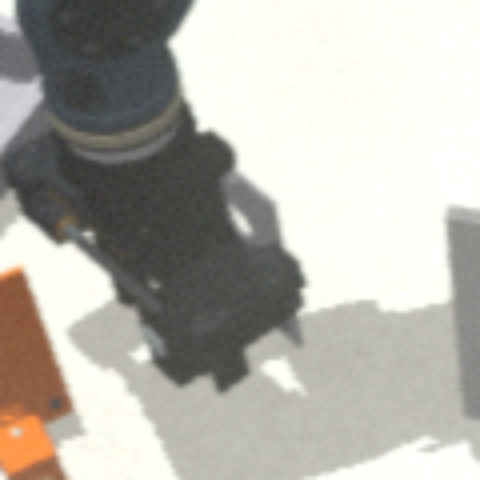

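The gripper is down over the block, the plate's upper corner and hole show behind it at about (245,215), and the decoy is clear. Next I close.

Request:
{"name": "arm_command", "arguments": {"targets": [{"rot": [0,0,0],"offset": [0,0,0],"gripper": 0.4},{"rot": [0,0,0],"offset": [0,0,0],"gripper": 0.6},{"rot": [0,0,0],"offset": [0,0,0],"gripper": 1},{"rot": [0,0,0],"offset": [0,0,0],"gripper": 1},{"rot": [0,0,0],"offset": [0,0,0],"gripper": 1},{"rot": [0,0,0],"offset": [0,0,0],"gripper": 1},{"rot": [0,0,0],"offset": [0,0,0],"gripper": 1},{"rot": [0,0,0],"offset": [0,0,0],"gripper": 1}]}}

```text
time_s: 2.9
position: [0.4942, -0.3256, 0.0942]
tcp_rot: [[-0.472, -0.882, -0.0], [-0.882, 0.472, 0.0], [-0.0, 0.0, -1.0]]
force: [-0.1, 0.4, -0.5]
opening: 0.355
```

Request:
{"name": "arm_command", "arguments": {"targets": [{"rot": [0,0,0],"offset": [0,0,-0.5],"gripper": 1},{"rot": [0,0,0],"offset": [0,0,-1.5],"gripper": 1},{"rot": [0,0,0],"offset": [0,0,-2.5],"gripper": 1},{"rot": [0,0,0],"offset": [0,0,-3.5],"gripper": 1},{"rot": [0,0,0],"offset": [0,0,-4.5],"gripper": 1},{"rot": [0,0,0],"offset": [0,0,-5.5],"gripper": 1},{"rot": [0,0,0],"offset": [0,0,-6],"gripper": 1},{"rot": [0,0,0],"offset": [0,0,-6],"gripper": 1}]}}

```text
time_s: 3.7
position: [0.4947, -0.326, 0.1554]
tcp_rot: [[-0.472, -0.882, 0.002], [-0.882, 0.472, -0.002], [0.001, -0.002, -1.0]]
force: [0.9, 0.0, -2.4]
opening: 0.347
```

Run:
```python
from h import *
np.set_printoptions(precision=4,suppress=True)
c=cap('scene','s3.png');d=cap('top','t3.png')
s=bot.read_state(); print(s['position'],s['tcp_rot'],s['force'],s['moment'],s['opening'],s['time_s'])
```

```text
[ 0.4941 -0.3255  0.1543] [[-0.4718 -0.8817 -0.0001]
 [-0.8817  0.4718  0.0001]
 [-0.      0.0002 -1.    ]] [-0.119  -0.7661 -4.2382] [ 0.1008 -0.0877  0.0143] 0.34678074165447176 3.8
```

Request:
{"name": "arm_command", "arguments": {"targets": [{"rot": [0,0,-2],"offset": [-1.5,-0.8,-0.5],"gripper": 1},{"rot": [0,0,-4],"offset": [-3.5,-1.6,-1],"gripper": 1},{"rot": [0,0,-7],"offset": [-6,-2.6,-1.5],"gripper": 1},{"rot": [0,0,-10],"offset": [-8.5,-3.7,-1.5],"gripper": 1},{"rot": [0,0,-13],"offset": [-11,-4.6,-1.5],"gripper": 1},{"rot": [0,0,-16],"offset": [-13.5,-4.5,-1.5],"gripper": 1},{"rot": [0,0,-18],"offset": [-16,-3,-1.5],"gripper": 1},{"rot": [0,0,-20],"offset": [-18,-2,-1.5],"gripper": 1}]}}

```text
time_s: 4.6
position: [0.597, -0.1735, 0.1686]
tcp_rot: [[-0.138, -0.99, -0.002], [-0.99, 0.138, 0.002], [-0.001, 0.002, -1.0]]
force: [0.1, 0.8, -3.3]
opening: 0.335
```

Run:
```python
from h import *
np.set_printoptions(precision=4,suppress=True)
s=bot.read_state(); p=np.array(s['position']);R=np.array(s['tcp_rot']);print(p,R,s['joint_positions'])
print(R.T@(np.array([.598,-.0615,.1695])-p), np.degrees(np.arctan2(-R[1,1],-R[0,1])))
```

```text
[ 0.597  -0.1735  0.1686] [[-0.1382 -0.9904 -0.0017]
 [-0.9904  0.1382  0.0017]
 [-0.0014  0.0019 -1.    ]] [-26.5085  38.8826  88.2942   0.0538  52.9512  71.4044]
[-0.1111  0.0145 -0.0008] -7.945285798410324
```

Request:
{"name": "arm_command", "arguments": {"targets": [{"rot": [0,0,-2],"offset": [-1.5,0.2,0],"gripper": 1},{"rot": [0,0,-4],"offset": [-3,0.4,0],"gripper": 1},{"rot": [0,0,-7],"offset": [-5,0.7,0],"gripper": 1},{"rot": [0,0,-9],"offset": [-7,0.9,0],"gripper": 1},{"rot": [0,0,-11],"offset": [-9,1.2,0],"gripper": 1},{"rot": [0,0,-13.3],"offset": [-10.5,1.4,0],"gripper": 1},{"rot": [0,0,-13.3],"offset": [-11.1,1.4,0],"gripper": 1},{"rot": [0,0,-13.3],"offset": [-11.1,1.4,0],"gripper": 1}]}}

```text
time_s: 5.4
position: [0.599, -0.0639, 0.1693]
tcp_rot: [[0.091, -0.996, 0.0], [-0.996, -0.091, -0.0], [0.0, -0.0, -1.0]]
force: [-0.0, -0.1, -3.7]
opening: 0.341
```

Run:
```python
from h import *
np.set_printoptions(precision=4,suppress=True)
c=cap('scene','s4.png');d=cap('top','t4.png')
s=bot.read_state(); p=np.array(s['position']);R=np.array(s['tcp_rot']);print(p,s['force'],s['time_s'],s['opening'],np.degrees(np.arctan2(-R[1,1],-R[0,1])))
a=cv2.resize(cv2.imread('pics/s4.png')[120:265,260:400],(560,580),interpolation=cv2.INTER_CUBIC)
b=cv2.resize(cv2.imread('pics/t4.png')[215:315,290:400],None,fx=2.1,fy=2.1,interpolation=cv2.INTER_CUBIC)
o=np.zeros((580,791,3),np.uint8);o[:,:560]=a;o[:210,560:]=b;cv2.imwrite('pics/v4.png',cv2.convertScaleAbs(o,alpha=1.4))
```

```text
[ 0.5991 -0.0651  0.1694] [ 0.0931  0.0854 -4.073 ] 5.5 0.343275166750422 5.132341482993511
```

View pics/v4.png

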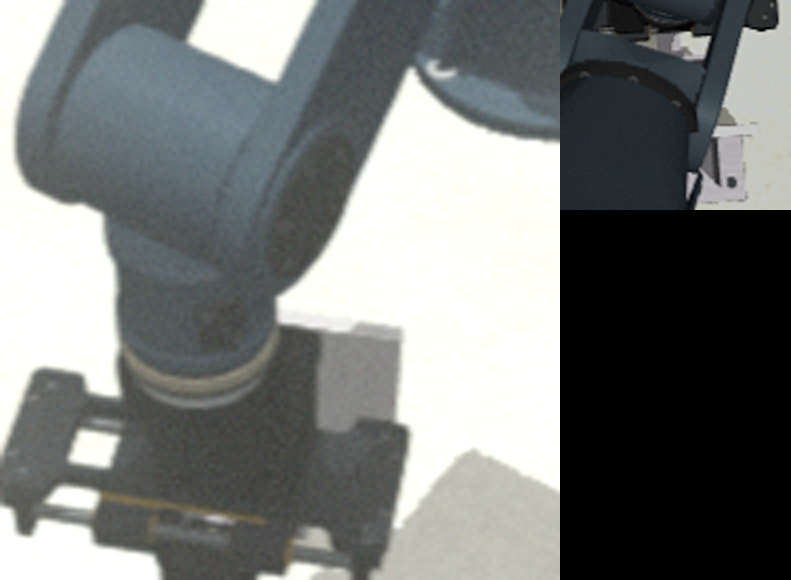

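The arm hides the fit in both views, so I'll refine the screw's position from the first unobstructed scene picture, rectified on the stand's plane.

Run:
```python
from h import *
np.set_printoptions(precision=4,suppress=True)
c=dict(np.load('pics/scene0.png.npz'))
O=np.array([.4787,-.0725,0]);a=np.radians(5.3);n=np.array([np.cos(a),np.sin(a),0]);ys=np.array([-np.sin(a),np.cos(a),0])
im=[]
for xs in(0,.0105):
    W=[(-.09,.19),(.09,.19),(.09,-.01),(-.09,-.01)]   # image right = +ys (camera faces robot)
    src=np.float32([proj(c,O+n*xs+ys*y+[0,0,z]) for y,z in W]); dst=np.float32([[(y+.09)*2000,(.19-z)*2000] for y,z in W])
    H=cv2.getPerspectiveTransform(src,dst); w=cv2.warpPerspective(c['frame'],H,(360,400),flags=cv2.INTER_CUBIC)
    for y in range(-80,90,20): cv2.circle(w,(int((y+90)*2),20),1,(255,0,0),-1)
    for z in range(0,190,20): cv2.circle(w,(10,int((190-z)*2)),2,(255,0,0),-1)
    im.append(cv2.convertScaleAbs(w[...,::-1],alpha=1.5))
big=cv2.resize(im[1][30:130,120:240],None,fx=3,fy=3,interpolation=cv2.INTER_CUBIC)  # y -30..30, z 175..125, 6px/mm
o=np.zeros((400,760,3),np.uint8);o[:,:360]=im[0];o[:300,380:740]=big;cv2.imwrite('pics/v5.png',o)
```

```text
(no output)
```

View pics/v5.png

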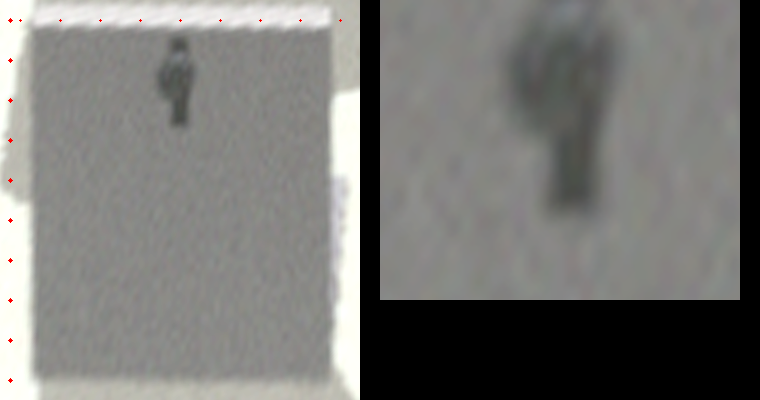

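Head front centre rectifies to y≈0 and z≈163 mm (slot 127–171, plate edges −73.5 to 75.5). I'll aim there and approach slowly.

Request:
{"name": "arm_command", "arguments": {"targets": [{"rot": [0,0,0],"offset": [-0.4,0.4,-0.2],"gripper": 1},{"rot": [0,0,0],"offset": [-0.4,1.2,-0.2],"gripper": 1},{"rot": [0,0,0],"offset": [-0.4,2,-0.2],"gripper": 1},{"rot": [0,0,0],"offset": [-0.4,2.7,-0.2],"gripper": 1},{"rot": [0,0,0],"offset": [-0.4,3.3,-0.2],"gripper": 1},{"rot": [0,0,0],"offset": [-0.4,3.8,-0.2],"gripper": 1},{"rot": [0,0,0],"offset": [-0.4,4.1,-0.2],"gripper": 1},{"rot": [0,0,0],"offset": [-0.4,4.1,-0.2],"gripper": 1}]}}

```text
time_s: 6.3
position: [0.557, -0.0642, 0.1713]
tcp_rot: [[0.089, -0.996, -0.0], [-0.996, -0.089, 0.0], [-0.0, 0.0, -1.0]]
force: [-0.8, 0.5, -3.7]
opening: 0.344
```

```bash
cat >> h.py <<'E'
O=np.array([.4787,-.0725,0]);_a=np.radians(5.2);n=np.array([np.cos(_a),np.sin(_a),0]);ys=np.array([-np.sin(_a),np.cos(_a),0])
def st():
    s=bot.read_state();p=np.array(s['position']);R=np.array(s['tcp_rot']);f=np.array(s['force'])
    print('t',s['time_s'],'back x %.1f y %.1f z %.1f mm'%(1e3*(p-O)@n-60,1e3*(p-O)@ys,1e3*p[2]-93.8),'F n,y,z',np.round([f@n,f@ys,f[2]],1),'M',np.round(s['moment'],2),'yaw %.2f'%np.degrees(np.arctan2(-R[1,1],-R[0,1])),'zx',np.round(R[:,2],4),'op %.3f'%s['opening'])
E
python3 -c "
from h import *
st()"
```

```text
t 6.3 back x 18.8 y 1.2 z 77.5 mm F n,y,z [-0.8  0.5 -3.7] M [ 0.04 -0.03  0.04] yaw 5.13 zx [-4.e-04  1.e-04 -1.e+00] op 0.344
```

Request:
{"name": "arm_command", "arguments": {"targets": [{"rot": [0,0,0],"offset": [0.05,0.1,0],"gripper": 1},{"rot": [0,0,0],"offset": [0.05,0.2,0],"gripper": 1},{"rot": [0,0,0],"offset": [0.05,0.3,0],"gripper": 1},{"rot": [0,0,0],"offset": [0.05,0.4,0],"gripper": 1},{"rot": [0,0,0],"offset": [0.05,0.4,0],"gripper": 1}]}}

```text
time_s: 6.8
position: [0.5534, -0.065, 0.1712]
tcp_rot: [[0.09, -0.996, -0.0], [-0.996, -0.09, 0.0], [-0.0, 0.0, -1.0]]
force: [0.0, 0.1, -3.8]
opening: 0.342
```

Request:
{"name": "arm_command", "arguments": {"targets": [{"rot": [0,0,0],"offset": [0,0.05,0],"gripper": 1},{"rot": [0,0,0],"offset": [0,0.1,0],"gripper": 1},{"rot": [0,0,0],"offset": [0,0.15,0],"gripper": 1},{"rot": [0,0,0],"offset": [0,0.2,0],"gripper": 1}]}}

```text
time_s: 7.2
position: [0.5515, -0.0652, 0.1712]
tcp_rot: [[0.09, -0.996, 0.0], [-0.996, -0.09, 0.0], [-0.0, -0.0, -1.0]]
force: [-0.3, 0.3, -3.3]
opening: 0.344
```

```bash
python3 -c "
from h import *
st()"
```

```text
t 7.2 back x 13.2 y 0.7 z 77.4 mm F n,y,z [-0.3  0.4 -3.3] M [-0.  -0.1  0. ] yaw 5.15 zx [ 0.  0. -1.] op 0.344
```

Position reading is repeatable. I'll continue in 0.5 mm rows.

Request:
{"name": "arm_command", "arguments": {"targets": [{"rot": [0,0,0],"offset": [0,0.05,0],"gripper": 1},{"rot": [0,0,0],"offset": [0,0.1,0],"gripper": 1},{"rot": [0,0,0],"offset": [0,0.15,0],"gripper": 1},{"rot": [0,0,0],"offset": [0,0.2,0],"gripper": 1}]}}

```text
time_s: 7.6
position: [0.5495, -0.0654, 0.1713]
tcp_rot: [[0.09, -0.996, 0.0], [-0.996, -0.09, -0.0], [0.0, -0.0, -1.0]]
force: [-0.3, -0.4, -3.8]
opening: 0.344
```

Request:
{"name": "arm_command", "arguments": {"targets": [{"rot": [0,0,0],"offset": [0,0.05,0],"gripper": 1},{"rot": [0,0,0],"offset": [0,0.1,0],"gripper": 1}]}}

```text
time_s: 7.8
position: [0.5485, -0.0655, 0.1713]
tcp_rot: [[0.09, -0.996, -0.0], [-0.996, -0.09, 0.0], [-0.0, 0.0, -1.0]]
force: [0.1, 0.2, -3.6]
opening: 0.338
```

Request:
{"name": "arm_command", "arguments": {"targets": [{"rot": [0,0,0],"offset": [0,0.05,0],"gripper": 1},{"rot": [0,0,0],"offset": [0,0.1,0],"gripper": 1}]}}

```text
time_s: 8.0
position: [0.5475, -0.0656, 0.1713]
tcp_rot: [[0.09, -0.996, 0.0], [-0.996, -0.09, -0.0], [0.0, -0.0, -1.0]]
force: [-1.1, 0.2, -3.1]
opening: 0.343
```

Request:
{"name": "arm_command", "arguments": {"targets": [{"rot": [0,0,0],"offset": [0,0.05,0],"gripper": 1},{"rot": [0,0,0],"offset": [0,0.1,0],"gripper": 1}]}}

```text
time_s: 8.2
position: [0.5466, -0.0657, 0.1713]
tcp_rot: [[0.09, -0.996, 0.0], [-0.996, -0.09, -0.0], [0.0, -0.0, -1.0]]
force: [0.9, -0.1, -4.1]
opening: 0.343
```

Request:
{"name": "arm_command", "arguments": {"targets": [{"rot": [0,0,0],"offset": [0,0.05,0],"gripper": 1},{"rot": [0,0,0],"offset": [0,0.1,0],"gripper": 1}]}}

```text
time_s: 8.4
position: [0.5456, -0.0657, 0.1713]
tcp_rot: [[0.09, -0.996, 0.0], [-0.996, -0.09, -0.0], [0.0, -0.0, -1.0]]
force: [0.0, -0.2, -3.2]
opening: 0.343
```

Request:
{"name": "arm_command", "arguments": {"targets": [{"rot": [0,0,0],"offset": [0,0.05,0],"gripper": 1},{"rot": [0,0,0],"offset": [0,0.1,0],"gripper": 1}]}}

```text
time_s: 8.6
position: [0.5446, -0.0658, 0.1713]
tcp_rot: [[0.09, -0.996, 0.0], [-0.996, -0.09, 0.0], [-0.0, -0.0, -1.0]]
force: [-0.1, -0.1, -4.7]
opening: 0.347
```

Request:
{"name": "arm_command", "arguments": {"targets": [{"rot": [0,0,0],"offset": [0,0.05,0],"gripper": 1},{"rot": [0,0,0],"offset": [0,0.1,0],"gripper": 1}]}}

```text
time_s: 8.8
position: [0.5436, -0.0659, 0.1713]
tcp_rot: [[0.09, -0.996, 0.0], [-0.996, -0.09, 0.0], [-0.0, -0.0, -1.0]]
force: [-0.1, 0.5, -3.8]
opening: 0.343
```

Request:
{"name": "arm_command", "arguments": {"targets": [{"rot": [0,0,0],"offset": [0,0.05,0],"gripper": 1},{"rot": [0,0,0],"offset": [0,0.1,0],"gripper": 1}]}}

```text
time_s: 9.0
position: [0.5425, -0.066, 0.1712]
tcp_rot: [[0.09, -0.996, -0.0], [-0.996, -0.09, 0.0], [-0.0, 0.0, -1.0]]
force: [0.8, 0.5, -4.0]
opening: 0.341
```

Request:
{"name": "arm_command", "arguments": {"targets": [{"rot": [0,0,0],"offset": [0,0.05,0],"gripper": 1},{"rot": [0,0,0],"offset": [0,0.1,0],"gripper": 1}]}}

```text
time_s: 9.2
position: [0.5416, -0.0661, 0.1712]
tcp_rot: [[0.09, -0.996, -0.0], [-0.996, -0.09, 0.0], [-0.0, 0.0, -1.0]]
force: [-0.1, 0.5, -3.3]
opening: 0.342
```

Request:
{"name": "arm_command", "arguments": {"targets": [{"rot": [0,0,0],"offset": [0,0.05,0],"gripper": 1},{"rot": [0,0,0],"offset": [0,0.1,0],"gripper": 1}]}}

```text
time_s: 9.4
position: [0.5406, -0.0662, 0.1713]
tcp_rot: [[0.09, -0.996, -0.0], [-0.996, -0.09, 0.0], [-0.0, 0.0, -1.0]]
force: [0.1, 0.1, -3.6]
opening: 0.343
```

Request:
{"name": "arm_command", "arguments": {"targets": [{"rot": [0,0,0],"offset": [0,0.05,0],"gripper": 1},{"rot": [0,0,0],"offset": [0,0.1,0],"gripper": 1}]}}

```text
time_s: 9.6
position: [0.5396, -0.0663, 0.1712]
tcp_rot: [[0.09, -0.996, 0.0], [-0.996, -0.09, -0.0], [0.0, -0.0, -1.0]]
force: [-0.6, 0.3, -3.7]
opening: 0.342
```

Request:
{"name": "arm_command", "arguments": {"targets": [{"rot": [0,0,0],"offset": [0,0.05,0],"gripper": 1},{"rot": [0,0,0],"offset": [0,0.1,0],"gripper": 1}]}}

```text
time_s: 9.8
position: [0.539, -0.0664, 0.1713]
tcp_rot: [[0.089, -0.996, 0.001], [-0.996, -0.089, -0.0], [0.0, -0.001, -1.0]]
force: [0.8, 1.3, -4.1]
opening: 0.339
```

Request:
{"name": "arm_command", "arguments": {"targets": [{"rot": [0,0,0],"offset": [0,0.05,0],"gripper": 1},{"rot": [0,0,0],"offset": [0,0.05,0],"gripper": 1}]}}

```text
time_s: 10.0
position: [0.5389, -0.0665, 0.1714]
tcp_rot: [[0.089, -0.996, 0.002], [-0.996, -0.089, -0.0], [0.0, -0.002, -1.0]]
force: [2.1, 1.5, -4.3]
opening: 0.343
```

```bash
python3 -c "
from h import *
st()"
```

```text
t 10.0 back x 0.5 y 0.5 z 77.6 mm F n,y,z [ 2.2  1.3 -4.3] M [ 0.04 -0.44 -0.12] yaw 5.12 zx [ 2.1e-03 -2.0e-04 -1.0e+00] op 0.343
```

Request:
{"name": "arm_command", "arguments": {"targets": [{"rot": [0,0,0],"offset": [0,0.05,0],"gripper": 1},{"rot": [0,0,0],"offset": [0,0.1,0],"gripper": 1},{"rot": [0,0,0],"offset": [0,0.1,0],"gripper": 1}]}}

```text
time_s: 10.3
position: [0.5388, -0.0667, 0.1715]
tcp_rot: [[0.089, -0.996, 0.004], [-0.996, -0.089, -0.0], [0.001, -0.004, -1.0]]
force: [5.4, 2.3, -6.0]
opening: 0.347
```

```bash
python3 -c "
from h import *
st()"
```

```text
t 10.3 back x 0.4 y 0.4 z 77.7 mm F n,y,z [ 5.6  1.8 -6. ] M [ 0.08 -0.88 -0.22] yaw 5.09 zx [ 4.3e-03 -4.0e-04 -1.0e+00] op 0.347
```

Request:
{"name": "arm_command", "arguments": {"targets": [{"rot": [0,0,0],"offset": [0,-0.03,0.1],"gripper": 1},{"rot": [0,0,0],"offset": [0,-0.05,0.2],"gripper": 1},{"rot": [0,0,0],"offset": [0,-0.05,0.3],"gripper": 1},{"rot": [0,0,0],"offset": [0,-0.05,0.4],"gripper": 1}]}}

```text
time_s: 10.7
position: [0.5387, -0.0668, 0.1679]
tcp_rot: [[0.089, -0.996, 0.003], [-0.996, -0.089, -0.001], [0.001, -0.003, -1.0]]
force: [6.4, 1.4, -0.1]
opening: 0.339
```

```bash
python3 -c "
from h import *
st()"
```

```text
t 10.7 back x 0.3 y 0.2 z 74.1 mm F n,y,z [ 6.5  0.8 -0.1] M [ 0.22 -0.71 -0.19] yaw 5.13 zx [ 3.1e-03 -8.0e-04 -1.0e+00] op 0.339
```

Request:
{"name": "arm_command", "arguments": {"targets": [{"rot": [0,0,0],"offset": [0,-0.03,0.1],"gripper": 1},{"rot": [0,0,0],"offset": [0,-0.05,0.2],"gripper": 1},{"rot": [0,0,0],"offset": [0,-0.05,0.3],"gripper": 1},{"rot": [0,0,0],"offset": [0,-0.05,0.4],"gripper": 1}]}}

```text
time_s: 11.1
position: [0.5388, -0.0667, 0.1635]
tcp_rot: [[0.089, -0.996, 0.002], [-0.996, -0.089, -0.0], [0.001, -0.002, -1.0]]
force: [5.7, 0.2, -0.0]
opening: 0.341
```

Request:
{"name": "arm_command", "arguments": {"targets": [{"rot": [0,0,0],"offset": [0,0,0.1],"gripper": 1},{"rot": [0,0,0],"offset": [0,0,0.2],"gripper": 1}]}}

```text
time_s: 11.3
position: [0.5388, -0.0667, 0.1617]
tcp_rot: [[0.09, -0.996, 0.002], [-0.996, -0.09, -0.001], [0.001, -0.002, -1.0]]
force: [5.5, -0.2, 4.1]
opening: 0.339
```

```bash
python3 -c "
from h import *
st()"
```

```text
t 11.3 back x 0.4 y 0.3 z 67.9 mm F n,y,z [ 5.4 -0.7  4.1] M [ 0.16 -0.56 -0.24] yaw 5.14 zx [ 1.9e-03 -6.0e-04 -1.0e+00] op 0.339
```

Request:
{"name": "arm_command", "arguments": {"targets": [{"rot": [0,0,0],"offset": [0,0,0.1],"gripper": 1},{"rot": [0,0,0],"offset": [0,0,0.2],"gripper": 1}]}}

```text
time_s: 11.5
position: [0.5388, -0.0668, 0.16]
tcp_rot: [[0.09, -0.996, 0.002], [-0.996, -0.09, -0.001], [0.001, -0.002, -1.0]]
force: [3.3, -0.4, 5.6]
opening: 0.342
```

Request:
{"name": "arm_command", "arguments": {"targets": [{"rot": [0,0,0],"offset": [0,0,0.1],"gripper": 1},{"rot": [0,0,0],"offset": [0,0,0.2],"gripper": 1}]}}

```text
time_s: 11.7
position: [0.5388, -0.0668, 0.1582]
tcp_rot: [[0.09, -0.996, 0.002], [-0.996, -0.09, -0.001], [0.001, -0.002, -1.0]]
force: [4.1, -0.1, 7.1]
opening: 0.341
```

Request:
{"name": "arm_command", "arguments": {"targets": [{"rot": [0,0,0],"offset": [0,0,0.1],"gripper": 1},{"rot": [0,0,0],"offset": [0,0,0.2],"gripper": 1}]}}

```text
time_s: 11.9
position: [0.5387, -0.0668, 0.1558]
tcp_rot: [[0.089, -0.996, 0.002], [-0.996, -0.089, -0.001], [0.001, -0.002, -1.0]]
force: [5.7, 0.1, 6.0]
opening: 0.34
```

```bash
python3 -c "
from h import *
st()"
```

```text
t 11.9 back x 0.3 y 0.3 z 62.0 mm F n,y,z [ 5.7 -0.4  6. ] M [ 0.08 -0.66 -0.35] yaw 5.12 zx [ 1.9e-03 -6.0e-04 -1.0e+00] op 0.340
```

The ramp's force signature confirms the screw is in the slot. I'll keep pulling.

Request:
{"name": "arm_command", "arguments": {"targets": [{"rot": [0,0,0],"offset": [0,0,0.1],"gripper": 1},{"rot": [0,0,0],"offset": [0,0,0.2],"gripper": 1},{"rot": [0,0,0],"offset": [0,0,0.3],"gripper": 1}]}}

```text
time_s: 12.2
position: [0.5388, -0.0666, 0.1527]
tcp_rot: [[0.089, -0.996, 0.002], [-0.996, -0.089, -0.0], [0.001, -0.002, -1.0]]
force: [5.7, -0.2, 4.9]
opening: 0.347
```

Request:
{"name": "arm_command", "arguments": {"targets": [{"rot": [0,0,0],"offset": [0,0,0.1],"gripper": 1},{"rot": [0,0,0],"offset": [0,0,0.2],"gripper": 1},{"rot": [0,0,0],"offset": [0,0,0.3],"gripper": 1}]}}

```text
time_s: 12.5
position: [0.5387, -0.0665, 0.1497]
tcp_rot: [[0.089, -0.996, 0.002], [-0.996, -0.089, -0.0], [0.0, -0.002, -1.0]]
force: [5.0, 0.4, 5.3]
opening: 0.343
```

Request:
{"name": "arm_command", "arguments": {"targets": [{"rot": [0,0,0],"offset": [0,0,0.1],"gripper": 1},{"rot": [0,0,0],"offset": [0,0,0.2],"gripper": 1}]}}

```text
time_s: 12.7
position: [0.5388, -0.0665, 0.1477]
tcp_rot: [[0.089, -0.996, 0.002], [-0.996, -0.089, -0.0], [0.0, -0.002, -1.0]]
force: [4.8, 0.1, 4.7]
opening: 0.34
```

```bash
python3 -c "
from h import *
st()"
```

```text
t 12.7 back x 0.3 y 0.5 z 53.9 mm F n,y,z [ 4.8 -0.3  4.7] M [ 0.17 -0.71 -0.36] yaw 5.11 zx [ 1.8e-03 -3.0e-04 -1.0e+00] op 0.340
```

Request:
{"name": "arm_command", "arguments": {"targets": [{"rot": [0,0,0],"offset": [0,0,0.1],"gripper": 1},{"rot": [0,0,0],"offset": [0,0,0.2],"gripper": 1}]}}

```text
time_s: 12.9
position: [0.5387, -0.0665, 0.1457]
tcp_rot: [[0.089, -0.996, 0.002], [-0.996, -0.089, -0.0], [0.0, -0.002, -1.0]]
force: [5.6, 0.1, 6.6]
opening: 0.341
```

Request:
{"name": "arm_command", "arguments": {"targets": [{"rot": [0,0,0],"offset": [0,0,0.1],"gripper": 1},{"rot": [0,0,0],"offset": [0,0,0.15],"gripper": 1}]}}

```text
time_s: 13.1
position: [0.5387, -0.0665, 0.1442]
tcp_rot: [[0.089, -0.996, 0.002], [-0.996, -0.089, -0.0], [0.0, -0.002, -1.0]]
force: [5.1, -0.3, 6.6]
opening: 0.346
```

Request:
{"name": "arm_command", "arguments": {"targets": [{"rot": [0,0,0],"offset": [0,0,0.1],"gripper": 1},{"rot": [0,0,0],"offset": [0,0,0.15],"gripper": 1}]}}

```text
time_s: 13.3
position: [0.5388, -0.0666, 0.1429]
tcp_rot: [[0.089, -0.996, 0.002], [-0.996, -0.089, -0.0], [0.001, -0.002, -1.0]]
force: [5.0, -0.1, 7.8]
opening: 0.34
```

```bash
python3 -c "
from h import *
st()"
```

```text
t 13.3 back x 0.4 y 0.5 z 49.1 mm F n,y,z [ 5.  -0.6  7.8] M [ 0.18 -0.59 -0.34] yaw 5.12 zx [ 1.8e-03 -4.0e-04 -1.0e+00] op 0.340
```

Request:
{"name": "arm_command", "arguments": {"targets": [{"rot": [0,0,0],"offset": [0,0,0.05],"gripper": 1},{"rot": [0,0,0],"offset": [0,0,0.1],"gripper": 1}]}}

```text
time_s: 13.5
position: [0.5388, -0.0666, 0.1422]
tcp_rot: [[0.089, -0.996, 0.002], [-0.996, -0.089, -0.001], [0.001, -0.002, -1.0]]
force: [3.4, 0.2, 9.5]
opening: 0.343
```

Request:
{"name": "arm_command", "arguments": {"targets": [{"rot": [0,0,0],"offset": [0,0,0.05],"gripper": 1},{"rot": [0,0,0],"offset": [0,0,0.1],"gripper": 1}]}}

```text
time_s: 13.7
position: [0.5388, -0.0667, 0.1415]
tcp_rot: [[0.09, -0.996, 0.002], [-0.996, -0.09, -0.001], [0.001, -0.002, -1.0]]
force: [3.7, 0.2, 12.0]
opening: 0.343
```

Request:
{"name": "arm_command", "arguments": {"targets": [{"rot": [0,0,0],"offset": [0,0,0.05],"gripper": 1},{"rot": [0,0,0],"offset": [0,0,0.1],"gripper": 1}]}}

```text
time_s: 13.9
position: [0.5387, -0.0666, 0.1399]
tcp_rot: [[0.089, -0.996, 0.002], [-0.996, -0.089, -0.0], [0.0, -0.002, -1.0]]
force: [4.5, 1.1, 8.9]
opening: 0.34
```

Request:
{"name": "arm_command", "arguments": {"targets": [{"rot": [0,0,0],"offset": [0,0,0.05],"gripper": 1},{"rot": [0,0,0],"offset": [0,0,0.1],"gripper": 1}]}}

```text
time_s: 14.1
position: [0.5388, -0.0666, 0.1395]
tcp_rot: [[0.089, -0.996, 0.002], [-0.996, -0.089, -0.0], [0.001, -0.002, -1.0]]
force: [4.1, 0.6, 13.9]
opening: 0.342
```

Request:
{"name": "arm_command", "arguments": {"targets": [{"rot": [0,0,0],"offset": [0,0,0.05],"gripper": 1},{"rot": [0,0,0],"offset": [0,0,0.05],"gripper": 1}]}}

```text
time_s: 14.3
position: [0.5387, -0.0665, 0.1394]
tcp_rot: [[0.089, -0.996, 0.002], [-0.996, -0.089, -0.001], [0.001, -0.002, -1.0]]
force: [3.3, 0.8, 14.5]
opening: 0.342
```

Request:
{"name": "arm_command", "arguments": {"targets": [{"rot": [0,0,0],"offset": [0,0,0.05],"gripper": 1},{"rot": [0,0,0],"offset": [0,0,0.05],"gripper": 1}]}}

```text
time_s: 14.5
position: [0.5388, -0.0665, 0.1392]
tcp_rot: [[0.09, -0.996, 0.002], [-0.996, -0.09, -0.001], [0.001, -0.002, -1.0]]
force: [2.0, 0.3, 16.4]
opening: 0.34
```

Request:
{"name": "arm_command", "arguments": {"targets": [{"rot": [0,0,0],"offset": [0,0,0.05],"gripper": 1},{"rot": [0,0,0],"offset": [0,0,0.05],"gripper": 1}]}}

```text
time_s: 14.7
position: [0.5389, -0.0666, 0.1389]
tcp_rot: [[0.09, -0.996, 0.002], [-0.996, -0.09, -0.001], [0.001, -0.002, -1.0]]
force: [3.0, -0.0, 17.7]
opening: 0.342
```

```bash
python3 -c "
from h import *
st()"
```

```text
t 14.7 back x 0.5 y 0.5 z 45.1 mm F n,y,z [ 3.  -0.3 17.7] M [ 0.25 -0.17 -0.26] yaw 5.16 zx [ 2.5e-03 -8.0e-04 -1.0e+00] op 0.342
```

Request:
{"name": "arm_command", "arguments": {"targets": [{"rot": [0,0,0],"offset": [0,0,-0.1],"gripper": 1},{"rot": [0,0,0],"offset": [0,-0.02,-0.2],"gripper": 1},{"rot": [0,0,0],"offset": [0,-0.04,-0.24],"gripper": 1}]}}

```text
time_s: 15.0
position: [0.5388, -0.0666, 0.1395]
tcp_rot: [[0.09, -0.996, 0.001], [-0.996, -0.09, -0.001], [0.001, -0.001, -1.0]]
force: [4.7, -1.9, 3.4]
opening: 0.34
```

```bash
python3 -c "
from h import *
st()"
```

```text
t 15.0 back x 0.3 y 0.4 z 45.7 mm F n,y,z [ 4.5 -2.3  3.4] M [-0.14 -0.77 -0.24] yaw 5.16 zx [ 1.e-03 -6.e-04 -1.e+00] op 0.340
```

Now I open the gripper slowly and hold still.

Request:
{"name": "arm_command", "arguments": {"targets": [{"rot": [0,0,0],"offset": [0,0,0],"gripper": 0.63},{"rot": [0,0,0],"offset": [0,0,0],"gripper": 0.6},{"rot": [0,0,0],"offset": [0,0,0],"gripper": 0.5},{"rot": [0,0,0],"offset": [0,0,0],"gripper": 0.3},{"rot": [0,0,0],"offset": [0,0,0],"gripper": 0.1},{"rot": [0,0,0],"offset": [0,0,0],"gripper": 0.1},{"rot": [0,0,0],"offset": [0,0,0],"gripper": 0.1}]}}

```text
time_s: 15.7
position: [0.5384, -0.0663, 0.1391]
tcp_rot: [[0.09, -0.996, -0.0], [-0.996, -0.09, 0.0], [-0.0, 0.0, -1.0]]
force: [0.3, -0.6, 0.1]
opening: 0.768
```

Request:
{"name": "arm_command", "arguments": {"targets": [{"rot": [0,0,0],"offset": [0,0,-1],"gripper": 0.1},{"rot": [0,0,0],"offset": [0,0,-2.5],"gripper": 0.1},{"rot": [0,0,0],"offset": [0,0,-4.5],"gripper": 0.1},{"rot": [0,0,0],"offset": [0,0,-6.5],"gripper": 0.1},{"rot": [0,0,0],"offset": [0,0,-9],"gripper": 0.1},{"rot": [0,0,0],"offset": [0,0,-12],"gripper": 0.1},{"rot": [0,0,0],"offset": [0,0,-14],"gripper": 0.1},{"rot": [0,0,0],"offset": [0,0,-14],"gripper": 0.1}]}}

```text
time_s: 16.5
position: [0.5401, -0.0668, 0.2829]
tcp_rot: [[0.09, -0.996, 0.008], [-0.996, -0.09, -0.003], [0.003, -0.007, -1.0]]
force: [-0.1, -0.3, 0.7]
opening: 0.903
```

Request:
{"name": "arm_command", "arguments": {"targets": [{"rot": [0,0,0],"offset": [4,0,0],"gripper": 0.1},{"rot": [0,0,0],"offset": [8,0,0],"gripper": 0.1},{"rot": [0,0,0],"offset": [12,0,0],"gripper": 0.1},{"rot": [0,0,0],"offset": [16,0,0],"gripper": 0.1},{"rot": [0,0,0],"offset": [20,0,0],"gripper": 0.1},{"rot": [0,0,0],"offset": [24,0,0],"gripper": 0.1},{"rot": [0,0,0],"offset": [26,0,0],"gripper": 0.1},{"rot": [0,0,0],"offset": [26,0,0],"gripper": 0.1}]}}

```text
time_s: 17.3
position: [0.5613, -0.3284, 0.2778]
tcp_rot: [[0.086, -0.996, -0.001], [-0.996, -0.086, -0.0], [0.0, 0.001, -1.0]]
force: [-0.1, 0.4, 0.2]
opening: 0.899
```

Run:
```python
from h import *
c=cap('scene','s9.png');d=cap('top','t9.png'); st()
a=cv2.resize(cv2.imread('pics/s9.png')[170:270,280:370],(540,600),interpolation=cv2.INTER_CUBIC)
b=cv2.resize(cv2.imread('pics/t9.png')[225:325,290:390],(250,250),interpolation=cv2.INTER_CUBIC)
o=np.zeros((600,790,3),np.uint8);o[:,:540]=a;o[:250,540:]=b;cv2.imwrite('pics/v9.png',cv2.convertScaleAbs(o,alpha=1.4))
```

```text
t 17.4 back x -0.8 y -258.6 z 184.1 mm F n,y,z [ 0.5  0.4 -0. ] M [ 0.07  0.03 -0.03] yaw 5.10 zx [-0.0021  0.0025 -1.    ] op 0.901
```

View pics/v9.png

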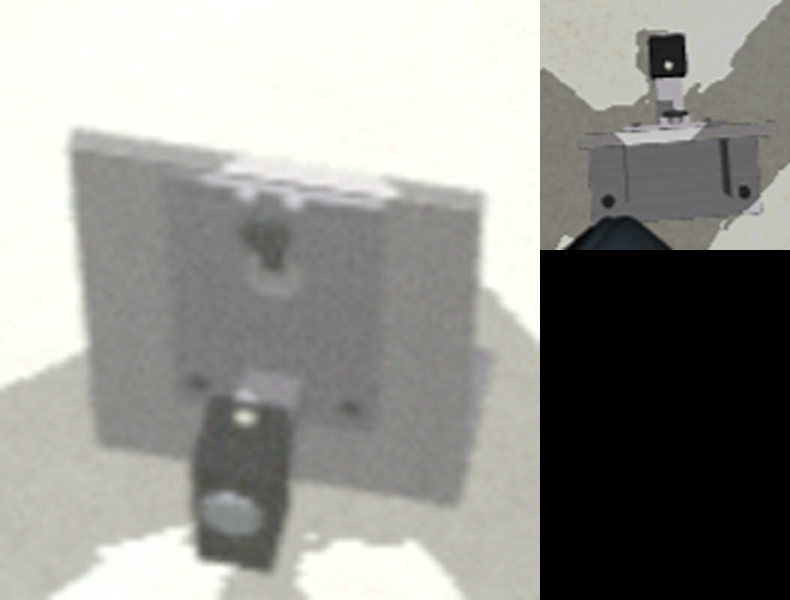

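The picture shows the plate upright and centred on the stand, with the screw head at about (268,235) near the slot's top end and the round hole visible below it at about (272,278). The gripper is well clear, so I'm handing in.

```bash
python3 -c "
from h import *
print(ticket.hand_in())"
```

```text
the job is handed in; nothing more can be done
None
```

The sensor is hanging on the stand with the screw home in the slot, as far as my checks show. I handed the job in at about 17.4 s; it reports no verdict.

- **Grasp:** I gripped the black block across its 30 mm width and lifted it about 60 mm. I turned it about 33° to face the stand.
- **Fitting the hole:** The arm hid the screw from both cameras, so I advanced in 0.5 mm steps. Nothing touched where the screw head would have been, and the plate met the stand at x ≈ 0.5 mm with 2–6 N of push.
- **Pulling down:** The pull rose at the first ramp, peaked at 12 N on the last ramp, then dropped to 9 N. It rose steeply to a stop at 17.7 N, after about 32.5 mm of travel. I eased off the pull to 3.4 N, opened the gripper and withdrew.
- **Last checks:** The final pictures show the plate upright and centred on the stand, with the screw head near the top end of the slot. The lower edge is at about 45 mm by the arm's reading, and the gripper is clear with forces near zero. The path kept clear of the bottle, phone and tape core, but I did not check their positions again at the end.
- **Disagreements:** My two image estimates of the screw height differed, 160.7 and about 163 mm; the stop position fits about 160.5 mm. The travel was 2.5 mm more than the nominal 30 mm; the hole's ±2 mm play and a little slip in the grip would account for it. I could not measure the screw's draw-out directly; I inferred it from the ramp and stop forces.

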